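# Find the dosing-line key that was left latched in and release it

## Task

One of the four identical push-push keys on the grey switch box was left latched in, so its dosing line is still switched on. With a fingertip, tap each key lightly, one after the other from left to right, to feel which one it is, without pressing any of them in; once all four have been felt, press the latched key down to its stop and let go, so that it springs back up and all four keys stand at full height. Do not press in a key that was not latched, and leave the other things round the box where they are.

Things in the scene. Friction and masses are not known exactly. Their poses are not given: they have to be found in the camera images.
- switch_box: grey case 92 (x) x 216 (y) x 55 mm (z) with an aluminium top panel, fixed on the worktop. Origin: centre of its underside; x to its back, y to its left end as seen from the robot, z up. The four keys stand on its long middle line at y = +66, +22, -22, -66 mm (left to right), each in a black bezel 35 mm square, 4 mm high. Exactly one key is latched in at the start
- key_a: one of four identical white push-push keys, 26 mm square, in any of the four places. Origin: centre of its top face, z up. Released: 71 mm above the worktop, gives springily (3 N starts it, then 0.9 N per mm, stop at 8 mm). Latched: 4 mm lower, rigid below 6.5 N. Pressed to the stop (10.5 N) and let go, a latched key springs up, a released one latches; pressed under 5 mm it returns as it was
- key_b: one of four identical white push-push keys, 26 mm square, in any of the four places. Origin: centre of its top face, z up. Released: 71 mm above the worktop, gives springily (3 N starts it, then 0.9 N per mm, stop at 8 mm). Latched: 4 mm lower, rigid below 6.5 N. Pressed to the stop (10.5 N) and let go, a latched key springs up, a released one latches; pressed under 5 mm it returns as it was
- key_c: one of four identical white push-push keys, 26 mm square, in any of the four places. Origin: centre of its top face, z up. Released: 71 mm above the worktop, gives springily (3 N starts it, then 0.9 N per mm, stop at 8 mm). Latched: 4 mm lower, rigid below 6.5 N. Pressed to the stop (10.5 N) and let go, a latched key springs up, a released one latches; pressed under 5 mm it returns as it was
- key_d: one of four identical white push-push keys, 26 mm square, in any of the four places. Origin: centre of its top face, z up. Released: 71 mm above the worktop, gives springily (3 N starts it, then 0.9 N per mm, stop at 8 mm). Latched: 4 mm lower, rigid below 6.5 N. Pressed to the stop (10.5 N) and let go, a latched key springs up, a released one latches; pressed under 5 mm it returns as it was
- beaker: empty glass beaker, 52 mm across, 71 mm high, loose, to the right of the box; origin at the centre of its underside
- bottle: small pale bottle with a green cap, 48 mm across, 98 mm high, loose, behind the right end of the box; origin at the centre of its underside
- usb_stick: memory stick, 18 x 54 x 8 mm, black, lying loose in front of the left half of the box; origin at the centre of its underside, long side along its y
- pen: black pen, 142 mm long, 9 mm thick, lying loose in front of the right half of the box; origin under its middle, long side along its y
- dosing_controller: tall teal and white controller with a keypad on top, fixed on the worktop to the right of the box, between it and where the arm starts: 193 mm (x) x 106 mm (y) x 276 mm high; origin at the centre of its underside. An obstacle only: pass above it

How it is judged:
By the outcome, as a careful person would: the job done as asked, in the order asked, and still so for the second after the job is handed in, with the robot touching nothing.
It also fails if it takes over 48 s, if anything falls off the work surface, if the arm or the gripper's body presses on something with over 40 N, if the wrist force passes 120 N, or if a joint passes its speed limit or range.

## Robot

A 6-joint arm with a two-finger parallel gripper is mounted at the origin on a cart in front of the work surface, level with it; the furniture and walls round the work are solid. World frame = base frame: x ahead of the robot, y to its left, z up, the work surface at z = 0. Lengths are in m, angles in rad, forces in N, time in s.
With the tool pointing down it reaches from about 0.25 to 0.725 m from the base axis. Payload 4 kg.
Tool frame: the origin (TCP) lies midway between the tips of the shut fingers; the grasp point (between the pads) lies 19 mm behind it (bot.hold_point_z is the distance from the TCP to the grasp point, in m); z points along the fingers, y is the direction in which the jaws open and shut (so a half turn about z gives the same grasp; the last joint's range is limited). The gripper opens to 85 mm and grips with 20 to 120 N. Pads are 22 mm wide; open, the fingers measure 114 mm over their backs; the gripper's body (76 mm by 85 mm) begins 54 mm behind the grasp point. The pads swing forward as they close: fully open they stand 13 mm farther back than shut.
Start: joints at [1.153, 0.241, 0.005, 1.335, 0, 1.571], TCP at [0.203, 0.457, 0.231] pointing down, gripper open.
Joint ranges: [-2.72, 2.72], [-1.05, 1.87], [-1.09, 1.28], [-1.99, 2.15], [-1.42, 1.44], [-3.14, 3.14]. Speed limits (rad/s): [2.79, 2.79, 3.14, 3.14, 3.14, 3.14].

## Interface

Orientations are given as a unit quaternion [x, y, z, w].
In Python, from workcell import bot, vision gives the robot as it stands. The module is installed in compiled form; this text tells all that it offers.
- The arm moves only by the shell command python3 -m jog 'ROWS'. ROWS is JSON, a list of rows, each an object with "claw": the opening, from 0 (shut) to 1 (fully open); "translation": the shift along the tool's x, y, z in m, a list of three; "turn": the turn, a rotation vector about the tool's x, y, z in degrees, a list of three. In form: [{"claw": claw, "translation": [x, y, z], "turn": [ax, ay, az]}, ...]. A call has 1 to 5 rows; each row is the pose to reach, as a shift and turn from the pose commanded when the call began, along the tool's axes at that moment; what a row does not reach only later rows make up. A row lasts 1/8 s, in which the tool goes at most 62.5 mm and 10.7 degrees, less where a joint would pass 70% of its speed; a pose out of reach is approached as far as the arm can. A call with a gripper value outside its range is refused whole. The fingers move at their own pace and stop on an object; the grip force is fixed at half the most. Time passes only in rows, so rows that repeat a pose let the fingers close. It gives the time, the measured TCP pose, the force and the opening at its end, in the units of the state.
- bot.get_obs(): the state, without advancing time (a new reading comes with each control period).
- vision.camera(name): name is "scene" or "top" or "wrist"; returns a dict with "image" (480x640x3 uint8, red, green, blue), "K" (3x3 intrinsics, pixels), "R" (3x3) and "t" (3): a world point X has camera coordinates R X + t. Camera axes: x right, y down, z forward; pixel columns grow to the right and rows downward; lengths in m; the calibration is good to about 2 mm. The wrist camera is an equidistant fisheye: a pixel r from the principal point sees the ray r / f radians off the axis. A picture is of the moment at which its call begins. There is no depth.
- bot.job_done(): hands the job in, once; it reports no verdict.
The state is a dict: "clock": time; "joint_pos": joint angles; "joint_vel": joint speeds; "tau": joint torques, N m; "eef_pos": TCP position; "tool_rot": TCP orientation; "ft_force": force on the tool from outside, world axes, zero at the start; "ft_torque": the same for the moment, N m; "grip_width": finger opening in m.
Only numpy, scipy, OpenCV 4.12 (cv2) and the standard library are available. Lean on these libraries where they do the work, as an engineer would, in place of code of your own. Each camera call takes 0.05 s, during which the arm holds its last target. There are 200 camera calls.

## Working session

There is one attempt and no reset: what is moved stays moved. The work goes in short steps, Python scripts to look and compute and a shell command to move; the robot and the scene stay as the last step left them, time stands still between calls to the robot, and variables do not carry over. Pictures are saved under pics/ and viewed, on a budget of 10 in all, crops included, one or two more only if the job needs it, and the job is handed in when it is done.

```bash
mkdir -p pics
python3 - <<'E'
from workcell import bot, vision
import cv2,numpy as np
np.set_printoptions(precision=4,suppress=True)
o=bot.get_obs()
for k,v in o.items(): print(k,np.round(v,4))
for n in("scene","top"):
    c=vision.camera(n); cv2.imwrite(f"pics/{n}0.png",c["image"][:,:,::-1]); print(n,c["K"],c["R"],c["t"])
E
```

```text
clock 0.0
joint_pos [ 1.153   0.2414  0.0037  1.3352 -0.      1.5708]
joint_vel [-0.0003 -0.0003 -0.0014 -0.0012 -0.0005  0.0008]
tau [ -0.0012 -37.231   25.2411   0.0169  -0.       0.    ]
eef_pos [0.2026 0.4564 0.2304]
tool_rot [ 0.2074  0.9783 -0.001  -0.0002]
ft_force [-0.0452 -0.5586 -0.2325]
ft_torque [-0.0076 -0.0072 -0.0307]
grip_width 0.0853
scene [[500.4765   0.     317.1666]
 [  0.     500.4765 237.3759]
 [  0.       0.       1.    ]] [[ 0.8447 -0.5351 -0.0107]
 [-0.4021 -0.6212 -0.6727]
 [ 0.3533  0.5725 -0.7399]] [-0.4582  0.1906  0.902 ]
top [[464.9756   0.     323.2428]
 [  0.     464.9756 242.1101]
 [  0.       0.       1.    ]] [[-0.0196 -0.9997  0.015 ]
 [-0.9948  0.018  -0.1   ]
 [ 0.0997 -0.0169 -0.9949]] [-0.098   0.5113  0.881 ]
```

View pics/top0.png

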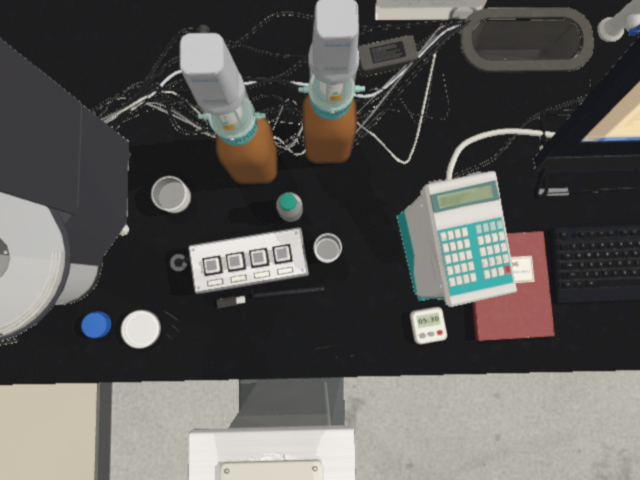

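View pics/scene0.png

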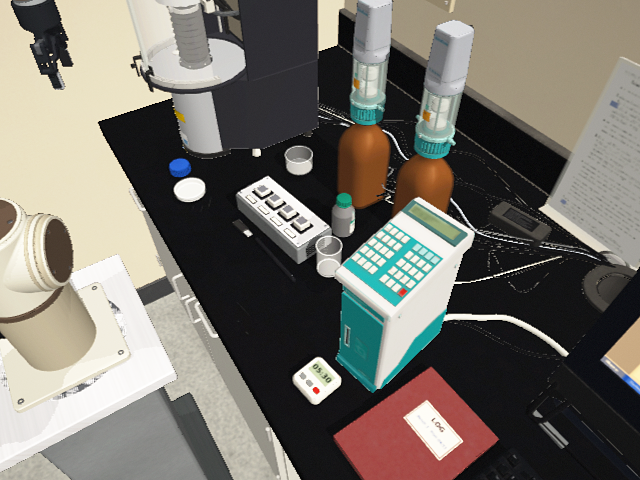

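The top view shows the switch box at about (248,260), with its keys near (212,265), (235,261), (259,257) and (282,253). The controller is far right at (460,240) and a tall viscometer-like stand is on the left. The arm starts on the left side, at the upper left of the scene picture.

```bash
cat > h.py <<'E'
import numpy as np,cv2
def ray(c,u,v,z,fish=False):
    K,R,t=c["K"],c["R"],np.array(c["t"])
    d=np.array([(u-K[0,2])/K[0,0],(v-K[1,2])/K[1,1],1.])
    if fish:
        r=np.hypot(d[0],d[1]); d=np.array([*(d[:2]/max(r,1e-9)*np.sin(r)),np.cos(r)])
    C=-R.T@t; w=R.T@d
    return C+w*(z-C[2])/w[2]
E
python3 - <<'E'
from workcell import vision
from h import *
np.set_printoptions(precision=4,suppress=True)
T=vision.camera("top");S=vision.camera("scene")
for p in[(212,265),(235,261),(259,257),(282,253)]: print("key",ray(T,*p,.069))
for p in[(189,241),(301,229),(308,274),(194,292)]: print("corner",ray(T,*p,.055))
for p in[(263,190),(289,202),(304,214)]+[(237,193),(268,178),(330,234),(302,259)]: print("S",ray(S,*p,.055))
for p in[(205,153),(257,153),(316,120),(190,190),(180,168)]: print("S floor",ray(S,*p,0))
for p in[(128,150),(60,305),(100,250),(95,325),(171,195),(140,330)]: print("T z0/.2",ray(T,*p,0)[:2],ray(T,*p,.2)[:2])
print("top cam",-T["R"].T@T["t"])
im=T["image"][215:310,175:345]
a=cv2.resize(im,None,fx=4,fy=4,interpolation=cv2.INTER_CUBIC)
w=vision.camera("wrist")
cv2.imwrite("pics/crop1.png",np.vstack([a[:, :640],cv2.resize(w["image"],(320,240)).repeat(1,0) if 0 else np.hstack([cv2.resize(w["image"],(293,220)),np.zeros((220,347,3),np.uint8)])])[:,:,::-1])
E
```

```text
key [0.4664 0.099  0.069 ]
key [0.473  0.0567 0.069 ]
key [0.4796 0.0124 0.069 ]
key [ 0.4862 -0.0301  0.069 ]
corner [0.5132 0.1454 0.055 ]
corner [ 0.5322 -0.0655  0.055 ]
corner [ 0.4469 -0.0774  0.055 ]
corner [0.4176 0.1353 0.055 ]
S [0.4719 0.108  0.055 ]
S [0.5004 0.0444 0.055 ]
S [ 0.5084 -0.0037  0.055 ]
S [0.42   0.1302 0.055 ]
S [0.5    0.1369 0.055 ]
S [ 0.5227 -0.0802  0.055 ]
S [ 0.442  -0.1054  0.055 ]
S floor [0.4387 0.3668 0.    ]
S floor [0.5491 0.2947 0.    ]
S floor [0.7503 0.3341 0.    ]
S floor [0.3525 0.2576 0.    ]
S floor [0.3631 0.346  0.    ]
T z0/.2 [0.7077 0.2857] [0.6455 0.2044]
T z0/.2 [0.3972 0.4116] [0.4019 0.3031]
T z0/.2 [0.5043 0.3366] [0.4859 0.2443]
T z0/.2 [0.357  0.3422] [0.3703 0.2487]
T z0/.2 [0.6132 0.1974] [0.5714 0.135 ]
T z0/.2 [0.3455 0.2544] [0.3613 0.1797]
top cam [ 0.4189 -0.0923  0.9291]
```

View pics/crop1.png

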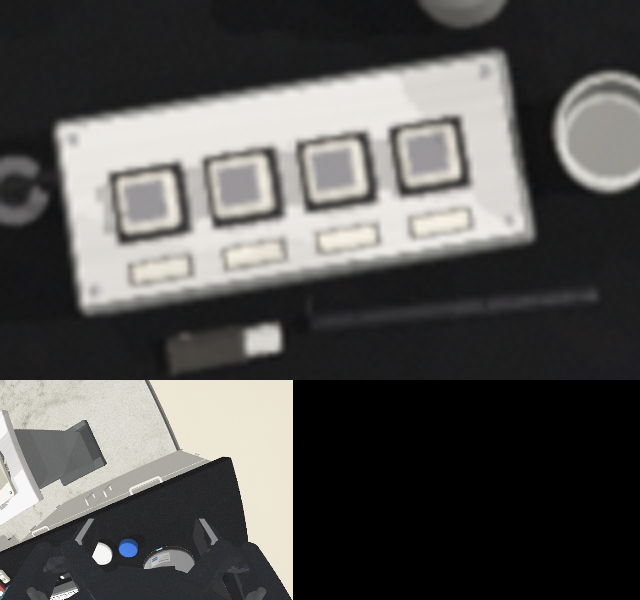

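The crop shows the panel corners, and the bezel centres at about (212.5,265.8), (236,261.8), (259.3,257.8) and (282.5,253.8) in the full image. That puts the keys on a line yawed about 8.7°, centred near (0.476,0.034), with a span of 131 mm against the 132 mm expected. I'll set out by the right-hand side, away from the stand, shutting and turning the gripper on the way.

```bash
python3 -m jog '[{"claw":0,"translation":[-0.02,-0.035,-0.01],"turn":[0,0,-8]},{"claw":0,"translation":[-0.045,-0.08,-0.02],"turn":[0,0,-16]},{"claw":0,"translation":[-0.07,-0.125,-0.02],"turn":[0,0,-24]},{"claw":0,"translation":[-0.1,-0.175,-0.02],"turn":[0,0,-32.7]},{"claw":0,"translation":[-0.1,-0.175,-0.02],"turn":[0,0,-32.7]}]'
```

```text
clock: 0.88
eef_pos: [0.2229, 0.2533, 0.2514]
tool_rot: [-0.074, 0.997, -0.0, 0.0]
ft_force: [0.5, -0.0, -0.6]
grip_width: 0.0
```

```bash
python3 -m jog '[{"claw":0,"translation":[-0.02,-0.055,0],"turn":[0,0,0]},{"claw":0,"translation":[-0.05,-0.108,0],"turn":[0,0,0]},{"claw":0,"translation":[-0.09,-0.155,0.015],"turn":[0,0,0]},{"claw":0,"translation":[-0.135,-0.195,0.03],"turn":[0,0,0]},{"claw":0,"translation":[-0.187,-0.213,0.05],"turn":[0,0,0]}]'
python3 - <<'E'
from workcell import vision,bot
import cv2,numpy as np
np.set_printoptions(precision=4,suppress=True)
w=vision.camera("wrist");cv2.imwrite("pics/w1.png",w["image"][:,:,::-1]);print(w["K"],w["R"],w["t"],bot.get_obs()["eef_pos"],bot.get_obs()["ft_force"])
np.savez("w1.npz",**w)
E
```

```text
clock: 1.5
eef_pos: [0.443, 0.0731, 0.2014]
tool_rot: [-0.075, 0.997, 0.0, 0.001]
ft_force: [-0.2, 0.7, 0.2]
grip_width: -0.0
[[371.6483   0.     319.5097]
 [  0.     371.6483 240.4598]
 [  0.       0.       1.    ]] [[-0.1499  0.9887 -0.0004]
 [ 0.9454  0.1434  0.2927]
 [ 0.2895  0.0435 -0.9562]] [-0.0066 -0.4585  0.2197] [0.4484 0.0726 0.1963] [ 7.3286 -0.3067 -2.2449]
```

View pics/w1.png

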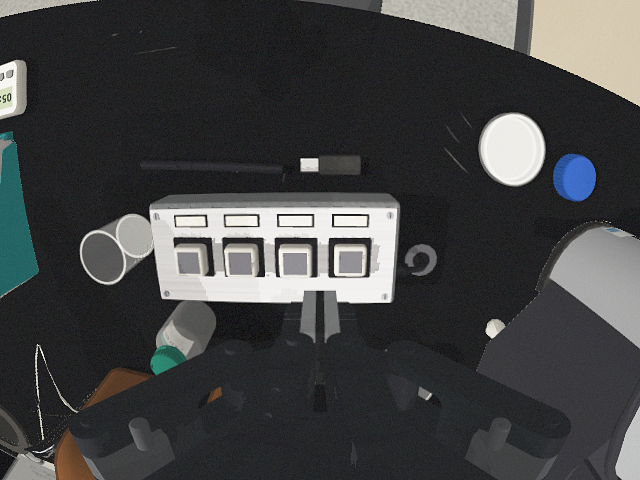

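The wrist view shows the whole panel, with corners at (151,208), (397,200), (394,302) and (160,297). The keys are at about (190,259), (242,258), (295,257) and (349,256), mirrored so that the right of the picture is the robot's left. The rightmost one in the picture seems to sit deeper.

Run:
```python
from h import *
from workcell import bot
np.set_printoptions(precision=4,suppress=True)
w=np.load("w1.npz"); w={k:w[k] for k in w}
for p in[(349,257),(295,257.5),(242,258),(190,259)]: print("key",ray(w,*p,.062,True))
P=[ray(w,*p,.055,True) for p in[(397,200),(394,302),(160,297),(151,208)]]
print(np.array(P),np.mean(P,0),np.linalg.norm(P[0]-P[1]),np.linalg.norm(P[0]-P[3]))
# tip check: where the shut tips appear
print("tip axis pix:",w["R"]@np.array([.4484,.0726,.1963])+w["t"])
o=bot.get_obs();print(o["clock"],o["eef_pos"],o["tool_rot"],o["ft_force"])
```

```text
key [0.4646 0.1012 0.062 ]
key [0.4716 0.0582 0.062 ]
key [0.4787 0.0151 0.062 ]
key [ 0.4869 -0.0299  0.062 ]
[[ 0.4136  0.1322  0.055 ]
 [ 0.5026  0.149   0.055 ]
 [ 0.5324 -0.0613  0.055 ]
 [ 0.4494 -0.0706  0.055 ]] [0.4745 0.0374 0.055 ] 0.09053007643338318 0.20593988269939886
tip axis pix: [-0.0021  0.0333  0.1649]
1.55 [0.4484 0.0726 0.1963] [-0.0743  0.9972 -0.0008  0.0001] [ 7.3286 -0.3067 -2.2449]
```

```bash
python3 -m jog '[{"claw":0,"translation":[-0.015,0.012,0.03],"turn":[0,0,0]},{"claw":0,"translation":[-0.03,0.024,0.07],"turn":[0,0,0]},{"claw":0,"translation":[-0.03,0.024,0.1],"turn":[0,0,0]},{"claw":0,"translation":[-0.03,0.024,0.105],"turn":[0,0,0]},{"claw":0,"translation":[-0.03,0.024,0.105],"turn":[0,0,0]}]'; python3 -m jog '[{"claw":0,"translation":[0,0,0],"turn":[0,0,0]},{"claw":0,"translation":[0,0,0],"turn":[0,0,0]}]'
python3 - <<'E'
from workcell import bot
o=bot.get_obs();print(o["clock"],o["eef_pos"],o["tool_rot"],o["ft_force"])
E
```

```text
clock: 2.17
eef_pos: [0.4668, 0.1032, 0.0967]
tool_rot: [-0.077, 0.997, 0.0, 0.0]
ft_force: [-0.5, -0.9, 0.5]
grip_width: -0.0002
clock: 2.42
eef_pos: [0.4675, 0.1029, 0.0976]
tool_rot: [-0.076, 0.997, 0.0, 0.001]
ft_force: [-0.6, 0.4, 0.3]
grip_width: -0.0002
2.425 [0.46745244 0.10289067 0.09763259] [-7.62616751e-02  9.97086918e-01  2.01918567e-04  1.33944551e-03] [-0.62907534  0.40299811  0.30886241]
```

```bash
python3 -m jog '[{"claw":0,"translation":[0.002,-0.002,0.012],"turn":[0,0,0]},{"claw":0,"translation":[0.002,-0.002,0.022],"turn":[0,0,0]},{"claw":0,"translation":[0.002,-0.002,0.024],"turn":[0,0,0]},{"claw":0,"translation":[0.002,-0.002,0.024],"turn":[0,0,0]},{"claw":0,"translation":[0.002,-0.002,0.024],"turn":[0,0,0]}]'; python3 -m jog '[{"claw":0,"translation":[0,0,0.002],"turn":[0,0,0]},{"claw":0,"translation":[0,0,0.003],"turn":[0,0,0]},{"claw":0,"translation":[0,0,0.003],"turn":[0,0,0]}]'
```

```text
clock: 3.05
eef_pos: [0.4651, 0.1005, 0.0724]
tool_rot: [-0.076, 0.997, 0.0, 0.0]
ft_force: [-0.1, -1.0, -0.0]
grip_width: 0.0001
clock: 3.42
eef_pos: [0.4648, 0.1004, 0.0693]
tool_rot: [-0.076, 0.997, -0.0, -0.0]
ft_force: [-0.2, 0.6, 0.1]
grip_width: -0.0002
```

```bash
python3 -m jog '[{"claw":0,"translation":[0,0,0.001],"turn":[0,0,0]},{"claw":0,"translation":[0,0,0.0015],"turn":[0,0,0]},{"claw":0,"translation":[0,0,0.0015],"turn":[0,0,0]}]'; python3 -m jog '[{"claw":0,"translation":[0,0,0.0005],"turn":[0,0,0]},{"claw":0,"translation":[0,0,0.0005],"turn":[0,0,0]}]'
```

```text
clock: 3.8
eef_pos: [0.4648, 0.1004, 0.0678]
tool_rot: [-0.076, 0.997, -0.0, -0.0]
ft_force: [0.1, 0.4, 1.1]
grip_width: 0.0002
clock: 4.05
eef_pos: [0.4648, 0.1005, 0.0673]
tool_rot: [-0.076, 0.997, -0.0, -0.0]
ft_force: [0.2, 1.2, 0.3]
grip_width: 0.0
```

```bash
python3 -m jog '[{"claw":0,"translation":[0,0,0.0005],"turn":[0,0,0]},{"claw":0,"translation":[0,0,0.0005],"turn":[0,0,0]}]'; python3 -m jog '[{"claw":0,"translation":[0,0,0.0003],"turn":[0,0,0]},{"claw":0,"translation":[0,0,0.0003],"turn":[0,0,0]}]'
```

```text
clock: 4.3
eef_pos: [0.4649, 0.1005, 0.067]
tool_rot: [-0.076, 0.997, 0.0, 0.0]
ft_force: [-0.6, 0.4, 1.9]
grip_width: -0.0
clock: 4.55
eef_pos: [0.4649, 0.1005, 0.0668]
tool_rot: [-0.076, 0.997, 0.0, 0.0]
ft_force: [-1.1, -0.0, 4.9]
grip_width: 0.0
```

Key 1 carries load at z≈0.067, which is the latched height, and shows none at 0.071–0.0675. I'll lift and feel the others.

```bash
python3 -m jog '[{"claw":0,"translation":[0,0,-0.018],"turn":[0,0,0]},{"claw":0,"translation":[0,-0.022,-0.02],"turn":[0,0,0]},{"claw":0,"translation":[0,-0.044,-0.02],"turn":[0,0,0]},{"claw":0,"translation":[0,-0.044,-0.01],"turn":[0,0,0]},{"claw":0,"translation":[0,-0.044,-0.007],"turn":[0,0,0]}]'; python3 -m jog '[{"claw":0,"translation":[0,0,0],"turn":[0,0,0]},{"claw":0,"translation":[0,0,0.001],"turn":[0,0,0]},{"claw":0,"translation":[0,0,0.001],"turn":[0,0,0]}]';python3 -m jog '[{"claw":0,"translation":[0,0,0.0013],"turn":[0,0,0]},{"claw":0,"translation":[0,0,0.0013],"turn":[0,0,0]}]'
```

```text
clock: 5.18
eef_pos: [0.4707, 0.0572, 0.0723]
tool_rot: [-0.076, 0.997, 0.0, -0.001]
ft_force: [-0.1, 0.2, 0.5]
grip_width: -0.0003
clock: 5.55
eef_pos: [0.4716, 0.0573, 0.0726]
tool_rot: [-0.077, 0.997, 0.0, 0.0]
ft_force: [0.0, -0.1, -0.7]
grip_width: 0.0002
clock: 5.8
eef_pos: [0.4715, 0.057, 0.0712]
tool_rot: [-0.076, 0.997, 0.0, -0.0]
ft_force: [0.4, 0.6, 0.2]
grip_width: -0.0001
```

```bash
python3 -m jog '[{"claw":0,"translation":[0,0,0.0005],"turn":[0,0,0]},{"claw":0,"translation":[0,0,0.0005],"turn":[0,0,0]}]'; python3 -m jog '[{"claw":0,"translation":[0,0,0.0005],"turn":[0,0,0]},{"claw":0,"translation":[0,0,0.0005],"turn":[0,0,0]}]'
```

```text
clock: 6.05
eef_pos: [0.4716, 0.057, 0.071]
tool_rot: [-0.076, 0.997, 0.0, 0.0]
ft_force: [-1.5, 0.5, 2.8]
grip_width: -0.0003
clock: 6.3
eef_pos: [0.4716, 0.057, 0.0704]
tool_rot: [-0.076, 0.997, 0.0, 0.0]
ft_force: [-1.8, 0.6, 4.4]
grip_width: 0.0002
```

Key 2 makes contact at 0.071 and gives, so it is released. Next is key 3.

```bash
python3 -m jog '[{"claw":0,"translation":[0,0,-0.014],"turn":[0,0,0]},{"claw":0,"translation":[0,-0.022,-0.016],"turn":[0,0,0]},{"claw":0,"translation":[0,-0.044,-0.016],"turn":[0,0,0]},{"claw":0,"translation":[0,-0.044,-0.006],"turn":[0,0,0]},{"claw":0,"translation":[0,-0.044,-0.003],"turn":[0,0,0]}]'; python3 -m jog '[{"claw":0,"translation":[0,0,0],"turn":[0,0,0]},{"claw":0,"translation":[0,0,0.0015],"turn":[0,0,0]},{"claw":0,"translation":[0,0,0.0015],"turn":[0,0,0]}]';python3 -m jog '[{"claw":0,"translation":[0,0,0.001],"turn":[0,0,0]},{"claw":0,"translation":[0,0,0.0015],"turn":[0,0,0]},{"claw":0,"translation":[0,0,0.0015],"turn":[0,0,0]}]'
```

```text
clock: 6.92
eef_pos: [0.4776, 0.0137, 0.0725]
tool_rot: [-0.076, 0.997, 0.0, -0.001]
ft_force: [-0.1, 0.8, -0.2]
grip_width: -0.0001
clock: 7.3
eef_pos: [0.4782, 0.0138, 0.0717]
tool_rot: [-0.077, 0.997, 0.0, -0.0]
ft_force: [-0.6, -0.4, 0.2]
grip_width: -0.0003
clock: 7.68
eef_pos: [0.4784, 0.0137, 0.0705]
tool_rot: [-0.076, 0.997, 0.0, 0.0]
ft_force: [-0.6, 1.3, 3.2]
grip_width: -0.0002
```

Key 3 shows 3.2 N at 0.0705, so it is released too. Next is key 4.

```bash
python3 -m jog '[{"claw":0,"translation":[0,0,-0.014],"turn":[0,0,0]},{"claw":0,"translation":[0,-0.022,-0.016],"turn":[0,0,0]},{"claw":0,"translation":[0,-0.044,-0.016],"turn":[0,0,0]},{"claw":0,"translation":[0,-0.044,-0.006],"turn":[0,0,0]},{"claw":0,"translation":[0,-0.044,-0.003],"turn":[0,0,0]}]'; python3 -m jog '[{"claw":0,"translation":[0,0,0],"turn":[0,0,0]},{"claw":0,"translation":[0,0,0.0015],"turn":[0,0,0]},{"claw":0,"translation":[0,0,0.0015],"turn":[0,0,0]}]';python3 -m jog '[{"claw":0,"translation":[0,0,0.001],"turn":[0,0,0]},{"claw":0,"translation":[0,0,0.0017],"turn":[0,0,0]},{"claw":0,"translation":[0,0,0.0017],"turn":[0,0,0]}]'
```

```text
clock: 8.3
eef_pos: [0.4842, -0.0297, 0.0725]
tool_rot: [-0.076, 0.997, 0.0, -0.001]
ft_force: [0.1, -0.1, -0.5]
grip_width: 0.0001
clock: 8.68
eef_pos: [0.4849, -0.0297, 0.0717]
tool_rot: [-0.077, 0.997, 0.0, -0.0]
ft_force: [-0.5, -0.1, -0.4]
grip_width: 0.0002
clock: 9.05
eef_pos: [0.4851, -0.0299, 0.0703]
tool_rot: [-0.076, 0.997, 0.0, 0.0]
ft_force: [-1.4, 1.0, 4.5]
grip_width: -0.0002
```

Key 4 is also released, so key 1 is the latched one. I'll go back over it and press to the stop at z≈0.063.

```bash
python3 -m jog '[{"claw":0,"translation":[0,0,-0.018],"turn":[0,0,0]},{"claw":0,"translation":[0,0.04,-0.02],"turn":[0,0,0]},{"claw":0,"translation":[0,0.09,-0.02],"turn":[0,0,0]},{"claw":0,"translation":[0,0.132,-0.02],"turn":[0,0,0]},{"claw":0,"translation":[0,0.132,-0.015],"turn":[0,0,0]}]'; python3 -m jog '[{"claw":0,"translation":[0,0,0.005],"turn":[0,0,0]},{"claw":0,"translation":[0,0,0.012],"turn":[0,0,0]},{"claw":0,"translation":[0,0,0.017],"turn":[0,0,0]},{"claw":0,"translation":[0,0,0.019],"turn":[0,0,0]},{"claw":0,"translation":[0,0,0.019],"turn":[0,0,0]}]'
```

```text
clock: 9.68
eef_pos: [0.4647, 0.1027, 0.085]
tool_rot: [-0.079, 0.997, 0.0, 0.0]
ft_force: [0.5, -0.8, -0.1]
grip_width: 0.0002
clock: 10.3
eef_pos: [0.4647, 0.0995, 0.0664]
tool_rot: [-0.076, 0.997, -0.0, -0.0]
ft_force: [-2.8, -1.4, 7.0]
grip_width: 0.0002
```

```bash
python3 -m jog '[{"claw":0,"translation":[0,0,0.0015],"turn":[0,0,0]},{"claw":0,"translation":[0,0,0.003],"turn":[0,0,0]},{"claw":0,"translation":[0,0,0.0035],"turn":[0,0,0]},{"claw":0,"translation":[0,0,0.0035],"turn":[0,0,0]}]'; python3 -m jog '[{"claw":0,"translation":[0,0,0.0007],"turn":[0,0,0]},{"claw":0,"translation":[0,0,0.0007],"turn":[0,0,0]}]'
```

```text
clock: 10.8
eef_pos: [0.4647, 0.0995, 0.0635]
tool_rot: [-0.076, 0.997, -0.0, -0.0]
ft_force: [-4.4, -2.3, 10.2]
grip_width: -0.0002
clock: 11.05
eef_pos: [0.4647, 0.0995, 0.0629]
tool_rot: [-0.076, 0.997, -0.0, 0.0]
ft_force: [-3.7, -1.6, 10.0]
grip_width: 0.0001
```

```bash
python3 -m jog '[{"claw":0,"translation":[0,0,0.001],"turn":[0,0,0]},{"claw":0,"translation":[0,0,0.001],"turn":[0,0,0]},{"claw":0,"translation":[0,0,0.001],"turn":[0,0,0]}]'
```

```text
clock: 11.42
eef_pos: [0.4648, 0.0995, 0.0628]
tool_rot: [-0.076, 0.997, -0.0, 0.0]
ft_force: [-6.3, -2.2, 17.8]
grip_width: -0.0001
```

The key is on its stop: the force rose to 17.8 N with no more travel. I'll release straight up, back off and look.

```bash
python3 -m jog '[{"claw":0,"translation":[0,0,-0.005],"turn":[0,0,0]},{"claw":0,"translation":[0,0,-0.02],"turn":[0,0,0]},{"claw":0,"translation":[0,0,-0.06],"turn":[0,0,0]},{"claw":0,"translation":[0.02,-0.02,-0.11],"turn":[0,0,0]},{"claw":0,"translation":[0.025,-0.03,-0.137],"turn":[0,0,0]}]'; python3 -m jog '[{"claw":0,"translation":[0,0,0],"turn":[0,0,0]},{"claw":0,"translation":[0,0,0],"turn":[0,0,0]}]'
python3 - <<'E'
from workcell import vision
import cv2,numpy as np
w=vision.camera("wrist")["image"];t=vision.camera("top")["image"]
a=cv2.resize(w[140:390,60:460],(800,500)); 
cv2.imwrite("pics/w2.png",a[:,:,::-1]);cv2.imwrite("pics/t2.png",t[:,:,::-1])
E
```

```text
clock: 12.05
eef_pos: [0.4449, 0.066, 0.2002]
tool_rot: [-0.076, 0.997, 0.0, 0.001]
ft_force: [-0.4, 0.9, 0.1]
grip_width: -0.0002
clock: 12.3
eef_pos: [0.4444, 0.0668, 0.1969]
tool_rot: [-0.076, 0.997, 0.0, -0.001]
ft_force: [0.5, -0.2, 0.7]
grip_width: 0.0002
```

View pics/w2.png

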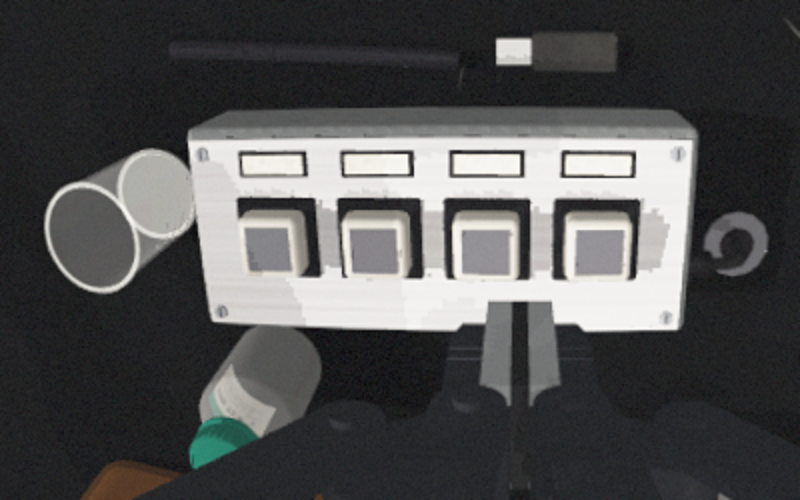

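All four caps now sit alike in their bezels, at crop positions (273,245), (375,245), (486,243) and (597,245). The left key at (597,245) no longer looks deeper than the rest. The beaker, bottle, pen and USB stick are where they were, and the arm is clear.

```bash
python3 -c "
from workcell import bot
print(bot.job_done(),bot.get_obs()['clock'])"
```

```text
the job is handed in; nothing more can be done
the job is handed in; nothing more can be done
```

The latched key was the leftmost one. I pressed it to its stop and released it, and all four keys now look to be at full height. The job is handed in.

- **Feeling the keys:** I tapped all four from left to right with the shut fingertips, at no more than about 5 N. The left key was rigid at 67 mm (latched). The other three made contact at about 71 mm and gave less than 1 mm (released).
- **Pressing the latched key:** It went down to about 63 mm, where the force rose to 17.8 N with no further travel. I then lifted straight off.
- **Last checks:** The final wrist picture, taken at about 12.4 s of the 48 s, shows all four keys alike and the beaker, bottle, pen and memory stick undisturbed. The arm was about 13 cm above the keys with no contact force.
- **Not checked:** I judged the final key height by eye from that picture and did not tap the keys again. No checks failed or disagreed.

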